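# Tamp the packing plate home

## Robot

A 7-joint arm with a two-finger parallel gripper is mounted at the origin on a cart in front of the work surface, level with it; the furniture and walls round the work are solid. World frame = base frame: x ahead of the robot, y to its left, z up, the work surface at z = 0. Lengths are in m, angles in rad, forces in N, time in s.
With the tool pointing down it reaches from about 0.425 to 0.925 m from the base axis. Payload 6.8 kg.
Tool frame: the origin (TCP) lies on the centre line of the jaws, within the pads' length; the fingertips stand 25 mm ahead of it and the grasp point (between the pads) lies 6 mm ahead of it; x points along the fingers, y is the direction in which the jaws open and shut, and the axes are right-handed (so a half turn about x gives the same grasp; the last joint's range is limited). The gripper opens to 85 mm and grips with 20 to 120 N. Pads are 22 mm wide; open, the fingers measure 114 mm over their backs; the gripper's body (76 mm by 85 mm) begins 54 mm behind the grasp point. The pads swing forward as they close: fully open they stand 13 mm farther back than shut.
Start: joints at [1.075, 0.477, 0.022, 1.555, -0.011, 1.109, -0.083], TCP at [0.255, -0.625, 0.256] pointing down, gripper open.
Joint ranges: [-2.96, 2.96], [-0.34, 2.1], [-1.41, 1.46], [0.24, 2.44], [-1.37, 4.51], [0.17, 1.92], [-2.96, 2.96]. Speed limits (rad/s): [2.39, 2.39, 3.14, 3.14, 3.14, 3.14, 3.14].

## Interface

Orientations are given as a rotation vector (axis times angle).
In Python, from cell import arm, imaging, workorder, nets gives the robot as it stands.
- The arm moves only by the shell command python3 -m crank 'ROWS'. ROWS is JSON, a list of rows, each an object with "translation": the shift along the world's x, y, z as a fraction of full scale, a list of three; "turn": the turn about the world's z as a fraction of full scale; "fingers": the opening, from -1 (shut) to 1 (fully open). A call has 1 to 5 rows; each row shifts and turns the commanded pose from where the row before left it; what a row does not reach is not made up. Full scale, the value 1, is 2.5 cm for a shift and 45 degrees for a turn. A row lasts 1/8 s, in which the tool goes at most 62.5 mm and 10.7 degrees, less where a joint would pass 70% of its speed; a pose out of reach is approached as far as the arm can. A call with a number of a shift or a turn outside -1 to 1 is refused whole. A call with a gripper value outside its range is refused whole. The fingers move at their own pace and stop on an object; the grip force is fixed at half the most. Time passes only in rows, so rows that do not move let the fingers close. It gives the time, the measured TCP pose, the force and the opening at its end, in the units of the state.
- arm.read_state(): the state, without advancing time (a new reading comes with each control period).
- imaging.camera(name): name is "side" or "top"; returns a dict with "pixels" (480x640x3 uint8, red, green, blue), "fx", "fy", "cx", "cy" (pixels), "D" ([k1, k2, p1, p2, k3] as OpenCV has them; the pictures are not rectified), "extrinsics" (4x4, takes a point from world to camera coordinates). Camera axes: x right, y down, z forward; pixel columns grow to the right and rows downward; lengths in m; the calibration is good to about 2 mm. A picture is of the moment at which its call begins. There is no depth.
- workorder.finish_job(): hands the job in, once; it reports no verdict.
Trained networks look in a picture, given as the dict that the camera call returned (one of the last four; its "shot" number tells which), for a name from the list of things; names that differ only in an ending like _2 or _b are one class to them, and where a whole thing is asked for, a point or a joint stands for the part that bears it (a point fixed in the world has none). Each returns a list of dicts, best first, with "score" (0 to 1); they miss things now and then, are a little off and sometimes report something else, mostly with a low value. They report only what shows in the picture. A call takes as long as a camera call.
- nets.find_in(target, picture): "location" ([x, y, z] in m, in the coordinates of the camera as it stood for that picture, good to about 4 mm: the middle of the surface that is visible of it).
- nets.pinpoint(target, picture): "location" ([x, y, z] in m, in the coordinates of the camera as it stood for that picture, good to about 4 mm: a listed point, or the origin of a listed thing).
The state is a dict: "time_s": time; "q": joint angles; "dq": joint speeds; "tau": joint torques, N m; "tcp_pos": TCP position; "tcp_rot": TCP orientation; "wrist_force": force on the tool from outside, world axes, zero at the start; "ft_torque": the same for the moment, N m; "finger_gap": opening from 0.0 (shut) to 1.0 (fully open).
Only numpy, scipy, OpenCV 4.12 (cv2) and the standard library are available. Lean on these libraries where they do the work, as an engineer would, in place of code of your own. Each camera call takes 0.05 s, during which the arm holds its last target.

## Task

Take the tamper off its rubber mat and, keeping it upright, press its flat foot squarely on the round plate inside the packing pot until the plate bottoms out level, and lean on it there with about 20 N for a second to set the packing, no harder. Then set the tamper back upright on its mat and let go, leaving the other fittings alone.

Things in the scene. Friction and masses are not known exactly. Their poses are not given: they have to be found in the camera images.
- pot: aluminium pot on a square dark flange (116 x 116 x 10 mm), fixed to the bench; outer diameter 92 mm, bore 68 mm, open rim 64 mm above the bench. Origin on its vertical axis at bench height, z up. In it, centred, a sprung steel plate 61 mm across; its height is not measured and depends on the packing below: top face 39 to 53 mm above the bench at the top of its travel, 23 to 37 mm when home: feel for it.
- plate (a joint): m the plate in the pot is pressed down: 0 top of its travel, 0.016 fully home on a hard stop; starts at 0 to 0.005. A spring (1.5 N at the top, 4 N at the bottom) pushes it up, its rubber edge drags (6 N) and holds it where it is left: about 7.5 N starts it moving, 10 N brings it to the stop, more loads the packing: about 20 N sets it, over 30 N ruins it.
- tamper: hand tamper, loose, 280 to 440 g, standing upright on its mat: round flat steel foot 54 mm across (9 mm high at its edge), thin neck, square wooden handle 30 x 30 mm from 40 to 92 mm above the foot's underside, its flat sides along the tamper's x and y axes. Origin at the centre of the foot's underside, z up along the handle.
- tamper_grip (a point): middle of the tamper's wooden handle, 70 mm above the foot's underside, axes as the tamper's.
- mat: round black rubber mat of 86 mm diameter, 6 mm thick, fixed on the bench, where the tamper stands. Origin at the centre of its underside at bench height.
- coupling: loose pipe coupling standing on end, 44 mm across, 41 mm high, origin at the centre of its underside; a bystander.
- junction_box: loose octagonal junction box, 65 mm across, 38 mm high, origin at the centre of its underside; a bystander.
- nipple: loose pipe nipple lying down, 95 x 34 x 34 mm, along its x axis, origin at the centre of its underside; a bystander.
- plate_rx (a joint): rocking of the plate about the pot's x axis through the middle of the plate's top face, rad: 0 level, limits +-0.12, starts cocked by up to 0.07 either way. A drag of 0.03 N m keeps it as it is left; the tamper's flat foot pressed squarely on the plate's middle levels it.
- plate_ry (a joint): rocking of the plate about the pot's y axis, as plate_rx: 0 level, limits +-0.12 rad, starts cocked by up to 0.07 either way.

How it is judged:
On the way, in this order (a step that is already met when the one before it is completed fails the run):
1. the tamper stands upright over the middle of the plate (within 8 mm of the pot's axis and 5 degrees of vertical) and touches it (horizontal distance between tamper and pot below 0.008 m and angle between tamper's own z axis and vertical below 0.09 rad and contact force between tamper and pot above 1 N), for 0.04 s.
2. the plate is fully home (within 1 mm) and level (within 2 degrees about both axes) with the tamper on it, pressed with more than 14 N (value of joint plate above 0.015 m and value of joint plate_rx between -0.035 and 0.035 rad and value of joint plate_ry between -0.035 and 0.035 rad and horizontal distance between tamper and pot below 0.008 m and contact force between tamper and pot above 14 N), for 0.4 s.
At the end, for the whole second after the job is handed in: the plate is within 1 mm of fully home and within 2 degrees of level about both axes, and the tamper stands upright (within 3 degrees), at rest and released on its mat, within 20 mm of the mat's centre (value of joint plate above 0.015 m and value of joint plate_rx between -0.035 and 0.035 rad and value of joint plate_ry between -0.035 and 0.035 rad and horizontal distance between tamper and mat below 0.02 m and angle between tamper's own z axis and vertical below 0.05 rad and height (world z) of tamper below 0.009 m and linear speed of tamper below 0.02 m/s); the robot touches nothing.
It fails at once if anything presses on the plate or pot with more than 30 N (contact force between any of tamper, the arm and pot above 30 N).
It fails at once if the fingers press on the plate or pot (contact force between the fingers and pot above 3 N).
It fails at once if a bystander is moved by more than 15 mm (distance of any of coupling, junction_box, nipple from where it was at the start of the episode above 0.015 m).
It also fails if it takes over 72 s, if anything falls off the work surface, if the arm or the gripper's body presses on something with over 40 N, if the wrist force passes 120 N, or if a joint passes its speed limit or range.

## Working session

There is one attempt and no reset: what is moved stays moved. The work goes in short steps, Python scripts to look and compute and a shell command to move; the robot and the scene stay as the last step left them, time stands still between calls to the robot, and variables do not carry over. Pictures are saved under pics/ and viewed, and the job is handed in when it is done.

```bash
ls; mkdir -p pics; python3 - <<'E'
from cell import arm, imaging, nets
import cv2, numpy as np
print(arm.read_state())
for n in ("side","top"):
    p=imaging.camera(n)
    cv2.imwrite(f"pics/{n}0.png",p["pixels"][:,:,::-1])
    T=np.array(p["extrinsics"]); print(n,p["fx"],p["fy"],p["cx"],p["cy"],p["D"],T.round(4).tolist())
    for t in ["pot","tamper","tamper_grip","mat","coupling","junction_box","nipple"]:
        r=nets.pinpoint(t,p)
        for d in r[:2]:
            w=T[:3,:3].T@(np.array(d["location"])-T[:3,3])
            print(n,t,round(d["score"],2),w.round(4), {k:v for k,v in d.items() if k not in("score","location")})
E
```

```text
pics
{'time_s': 0.0, 'q': array([ 1.07492194,  0.47779617,  0.02235879,  1.55642049, -0.01148956,
        1.1093175 , -0.08309192]), 'dq': array([-0.00092363, -0.00058464, -0.00057905,  0.00076179, -0.00066651,
       -0.0002049 ,  0.00033219]), 'tau': array([-1.33371987e-04, -5.96449900e+01,  1.60761058e+00, -2.81192923e+01,
        1.24613161e-02,  9.38696845e-03,  8.71156203e-06]), 'tcp_pos': array([ 0.25501135, -0.62439659,  0.25534177]), 'tcp_rot': array([ 2.00907394,  0.39639312, -2.01009335]), 'wrist_force': array([0.3448124 , 0.64726895, 1.02995019]), 'ft_torque': array([0.00514832, 0.03499492, 0.00473393]), 'finger_gap': 1.0021712999799974}
side 484.1081410069071 484.1081410069071 322.2587306839368 237.7939263996845 [-0.05076418  0.          0.          0.          0.        ] [[-0.8455, -0.5339, -0.0104, 0.3994], [-0.2356, 0.3903, -0.89, 0.1627], [0.4793, -0.75, -0.4558, 0.8407], [0.0, 0.0, 0.0, 1.0]]
side pot 0.84 [ 0.5598 -0.1549 -0.    ] {}
side pot 0.55 [ 0.4613 -0.3638  0.0043] {}
side tamper 0.65 [0.537  0.0895 0.0053] {}
side tamper_grip 0.97 [0.5371 0.0879 0.0798] {
[... 178 characters left out ...]
01  3.840e-01 -2.000e-04] {}
side nipple 0.56 [ 0.4617 -0.359   0.0011] {}
top 496.87372821358707 496.87372821358707 324.38063400104426 236.5709447449399 [0.0253728 0.        0.        0.        0.       ] [[0.0055, -0.9999, -0.0122, 0.0243], [-0.9969, -0.0046, -0.079, 0.4835], [0.079, 0.0126, -0.9968, 1.1838], [0.0, 0.0, 0.0, 1.0]]
top pot 0.74 [ 0.557  -0.1511 -0.0036] {}
top tamper 0.73 [0.5323 0.0945 0.0057] {}
top tamper_grip 0.82 [0.5361 0.0917 0.0775] {}
top mat 0.6 [ 0.5386  0.1004 -0.0015] {}
top coupling 0.45 [ 0.3746 -0.0079 -0.0005] {}
top junction_box 0.85 [ 0.5034  0.3881 -0.0022] {}
top junction_box 0.54 [ 0.3745 -0.0035 -0.0012] {}
top nipple 0.93 [ 0.4658 -0.3552  0.0015] {}
```

View pics/side0.png

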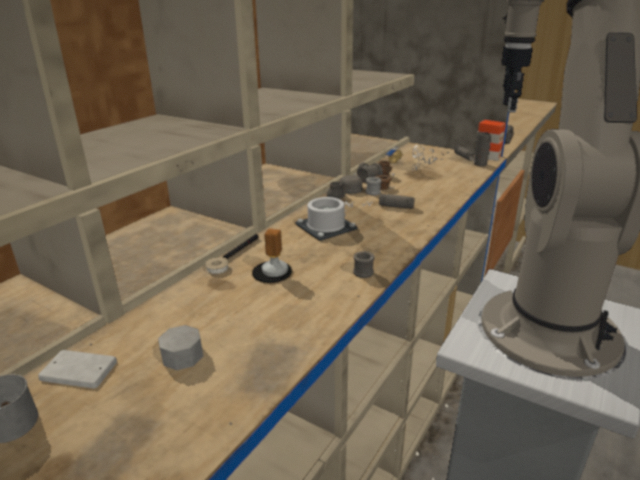

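View pics/top0.png

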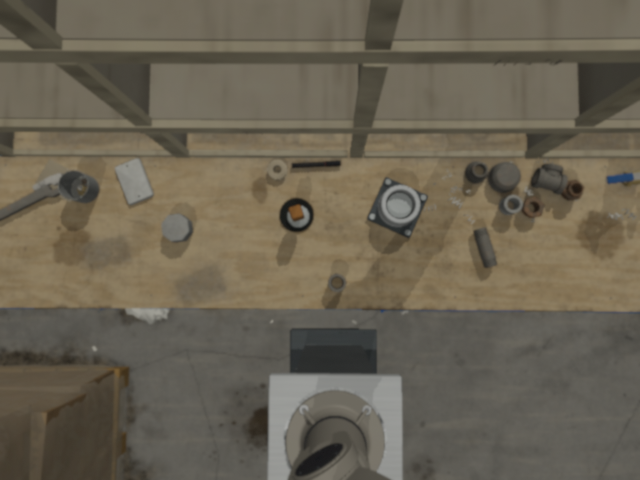

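The side view shows the tamper at about (273,255) and the pot at (326,214). The top view shows them at (297,214) and (399,205), with the coupling at (337,283). Next I'll zoom in and rectify the planes to get the handle yaw and the circle centres.

```bash
cat > h.py <<'E'
import numpy as np, cv2
def cal(p): return np.array([[p["fx"],0,p["cx"]],[0,p["fy"],p["cy"]],[0,0,1.]]),np.array(p["D"],float),np.array(p["extrinsics"])
def plane(p,z,cx,cy,half,s=0.0005):
    K,D,T=cal(p); n=int(2*half/s)
    # image: up = +x world, left = +y world
    j,i=np.meshgrid(np.arange(n),np.arange(n))
    X=cx+half-i*s; Y=cy+half-j*s
    P=np.stack([X,Y,np.full_like(X,z)],-1).reshape(-1,1,3).astype(float)
    uv,_=cv2.projectPoints(P,cv2.Rodrigues(T[:3,:3])[0],T[:3,3],K,D)
    uv=uv.reshape(n,n,2).astype(np.float32)
    return cv2.remap(p["pixels"],uv[...,0],uv[...,1],cv2.INTER_CUBIC)
def ray(p,uv):
    K,D,T=cal(p); a=cv2.undistortPoints(np.array(uv,float).reshape(-1,1,2),K,D).reshape(-1,2)
    d=np.c_[a,np.ones(len(a))]@T[:3,:3]; return -T[:3,:3].T@T[:3,3], d
def onplane(p,uv,z):
    o,d=ray(p,uv); return o+d*((z-o[2])/d[:,2])[:,None]
def tri(p1,u1,p2,u2):
    o1,d1=ray(p1,u1);o2,d2=ray(p2,u2);d1=d1[0]/np.linalg.norm(d1);d2=d2[0]/np.linalg.norm(d2)
    s=np.linalg.lstsq(np.c_[d1,-d2],o2-o1,rcond=None)[0]; a=o1+s[0]*d1;b=o2+s[1]*d2
    return (a+b)/2,np.linalg.norm(a-b)
def grid(im,cx,cy,half,s,step=0.02,f=1):
    return im
E
python3 - <<'E'
from h import *; from cell import imaging, arm
t=imaging.camera("top"); s=imaging.camera("side"); import pickle; pickle.dump((t,s),open("s0.pkl","wb"))
def put(im): return im[:,:,::-1]
a=plane(t,0.098,0.536,0.092,0.06,0.0003); b=plane(t,0.064,0.558,-0.153,0.08,0.0004)
cv2.imwrite("pics/topz.png",put(np.hstack([a,b])))
c=cv2.resize(s["pixels"][210:300,230:390],None,fx=5,fy=5,interpolation=cv2.INTER_CUBIC)
d=c
cv2.imwrite("pics/sidez.png",put(d))
c=cv2.resize(s["pixels"][180:260,280:380],None,fx=7,fy=7,interpolation=cv2.INTER_CUBIC)
cv2.imwrite("pics/sidep.png",put(c))
E
```

```text
(no output)
```

View pics/topz.png

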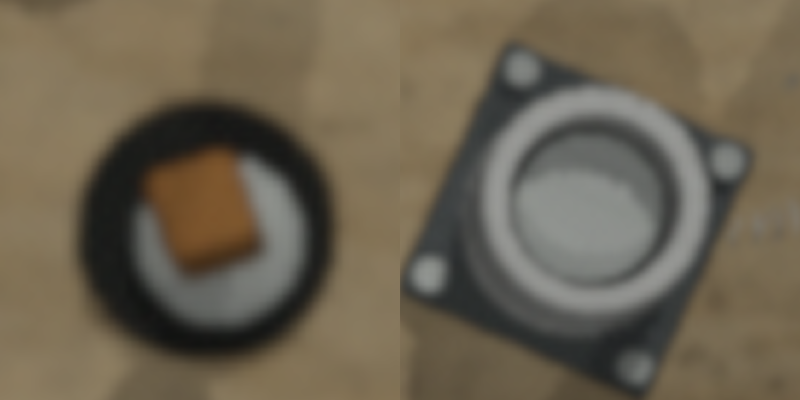

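View pics/sidez.png

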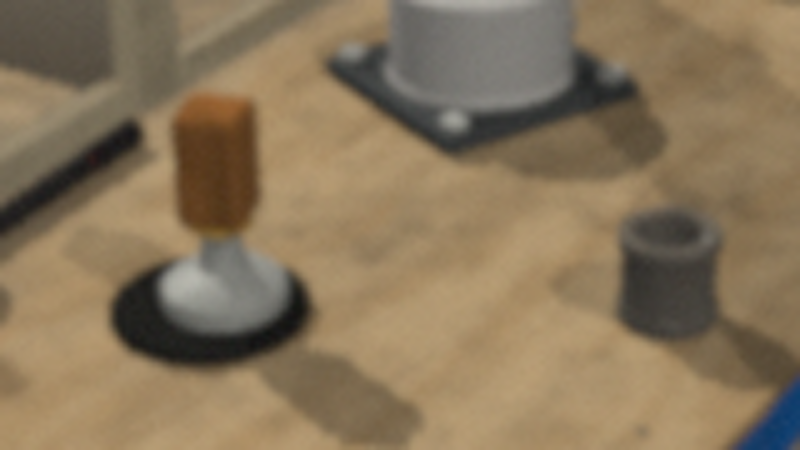

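View pics/sidep.png

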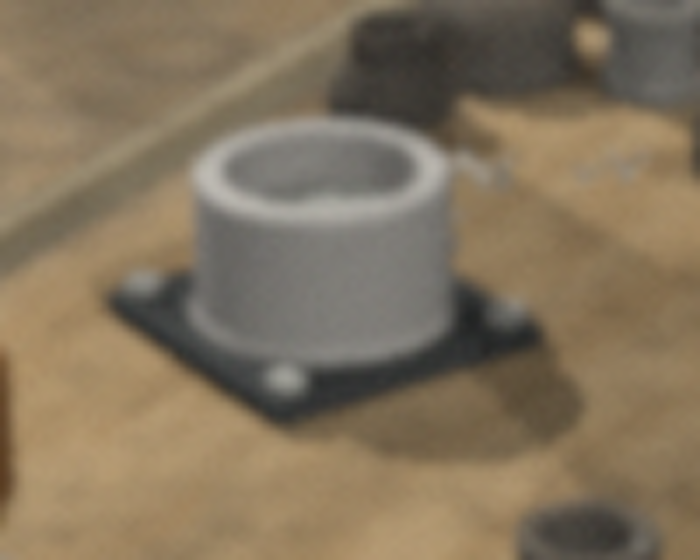

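```bash
cat > fit.py <<'E'
from h import *
from scipy.optimize import minimize
def proj(p,P):
    K,D,T=cal(p); return cv2.projectPoints(np.asarray(P,float).reshape(-1,1,3),cv2.Rodrigues(T[:3,:3])[0],T[:3,3],K,D)[0].reshape(-1,2)
def orange(p,roi):
    hsv=cv2.cvtColor(p["pixels"],cv2.COLOR_RGB2HSV); 
    m=((hsv[...,0]<16)&(hsv[...,1]>140)&(hsv[...,2]>60)).astype(np.uint8)
    z=np.zeros_like(m); x0,y0,x1,y1=roi; z[y0:y1,x0:x1]=m[y0:y1,x0:x1]; return z
S=8
def sil(p,x,y,yaw,z0,z1,roi,h=0.015):
    c,s=np.cos(yaw),np.sin(yaw)
    P=[(x+c*a-s*b,y+s*a+c*b,z) for a in(-h,h) for b in(-h,h) for z in(z0,z1)]
    uv=proj(p,P); x0,y0,x1,y1=roi
    q=((uv-[x0,y0]+0.5)*S*16).astype(np.int32)
    hull=cv2.convexHull(q); im=np.zeros(((y1-y0)*S,(x1-x0)*S),np.uint8)
    cv2.fillConvexPoly(im,hull,255,shift=4)
    return cv2.GaussianBlur(cv2.resize(im,(x1-x0,y1-y0),interpolation=cv2.INTER_AREA).astype(float)/255,(0,0),0.8)
def soft(p,roi):
    # soft orange-ness
    x0,y0,x1,y1=roi; c=p["pixels"][y0:y1,x0:x1].astype(float); 
    r=(c[...,0]-c[...,2])/(c.max(-1)+20); return r
E
python3 - <<'E'
from fit import *; import pickle
t,s=pickle.load(open("s0.pkl","rb"))
for n,p in(("top",t),("side",s)):
    uv=proj(p,[(.536,.091,.072)])[0].astype(int); r=(uv[0]-25,uv[1]-25,uv[0]+25,uv[1]+25)
    m=orange(p,r); yy,xx=np.nonzero(m); print(n,uv,len(xx),xx.min(),xx.max(),yy.min(),yy.max(),xx.mean(),yy.mean())
    T=cal(p)[2]; print("campos",-T[:3,:3].T@T[:3,3])
rois={}
def cost(v,views,off=None):
    x,y,yaw=v[:3]; e=0
    for k,p in enumerate(views):
        uv=proj(p,[(.536,.091,.072)])[0].astype(int); r=(uv[0]-25,uv[1]-25,uv[0]+25,uv[1]+25)
        m=cv2.GaussianBlur(orange(p,r)[r[1]:r[3],r[0]:r[2]].astype(float),(0,0),.8)
        e+=((sil(p,x,y,yaw,.046,.098,r)-m)**2).sum()
    return e
for nm,vs in(("top",[t]),("side",[s]),("both",[t,s])):
    best=min((minimize(cost,[.536,.091,a],args=(vs,),method="Nelder-Mead",options=dict(initial_simplex=[[.536,.091,a],[.54,.091,a],[.536,.096,a],[.536,.091,a+.25]])) for a in(-.6,-.3,0,.3,.6)),key=lambda r:r.fun)
    print(nm,best.x.round(4),best.fun, np.degrees(best.x[2]))
# pot rim
from h import *
print("side rim", onplane(s,[[326.1,204.3]],.064))
# ellipse of rim predicted
for p,n in((t,"t"),(s,"s")):
    a=np.linspace(0,2*np.pi,60); uv=proj(p,np.c_[.558+.046*np.cos(a),-.152+.046*np.sin(a),np.full(60,.064)]); print(n,uv.min(0),uv.max(0))
E
```

```text
top [296 212] 139 289 302 204 219 295.35971223021585 211.6546762589928
campos [0.38836391 0.01156265 1.21856127]
side [272 241] 349 265 280 229 254 272.70773638968484 241.5243553008596
campos [-0.0268836   0.7802495   0.53215901]
top [0.537  0.0929 0.4116] 30.126615826564848 23.583596388858435
side [0.5356 0.0894 0.6698] 43.993010831169144 38.37401578521301
both [0.5351 0.0911 0.6716] 88.2718334602985 38.478311469292855
side rim [[ 0.55353589 -0.14738598  0.064     ]]
t [381.06125389 184.11599035] [420.53229887 223.13361943]
s [306.90534025 196.22627688] [344.21118209 210.88181859]
```

```bash
cat > ov.py <<'E'
from fit import *
def crop(p,uv,r,f):
    x0,y0=int(uv[0]-r),int(uv[1]-r); c=cv2.resize(p["pixels"][y0:y0+2*r,x0:x0+2*r],None,fx=f,fy=f,interpolation=cv2.INTER_CUBIC)[:,:,::-1].copy()
    return c,(x0,y0)
def draw(c,o,f,p,P,col,closed=True):
    q=((proj(p,P)-o+.5)*f).astype(np.int32); cv2.polylines(c,[q],closed,col,1)
def circ(x,y,z,r):
    a=np.linspace(0,2*np.pi,60); return np.c_[x+r*np.cos(a),y+r*np.sin(a),np.full(60,z)]
def sq(x,y,z,h,yaw):
    c,s=np.cos(yaw),np.sin(yaw); return [(x+c*a-s*b,y+s*a+c*b,z) for a,b in((-h,-h),(-h,h),(h,h),(h,-h))]
E
python3 - <<'E'
from ov import *; import pickle
t,s=pickle.load(open("s0.pkl","rb"))
out=[]
for yaw in(.3,.41):
  row=[]
  for p in(t,s):
    uv=proj(p,[(.536,.091,.05)])[0]; c,o=crop(p,uv,24,8)
    for z,col in((.098,(0,255,0)),(.046,(255,255,0))): draw(c,o,8,p,sq(.536,.0915,z,.015,yaw),col)
    draw(c,o,8,p,circ(.536,.0915,.006,.027),(0,0,255)); draw(c,o,8,p,circ(.538,.097,.006,.043),(255,0,255))
    row.append(c)
  out.append(np.hstack(row))
im=np.vstack(out); print(im.shape); cv2.imwrite("pics/ov1.png",cv2.resize(im,(600,600)) if im.shape[0]>600 else im)
row=[]
for p in(t,s):
    uv=proj(p,[(.557,-.152,.04)])[0]; c,o=crop(p,uv,32,6)
    draw(c,o,6,p,circ(.557,-.152,.064,.046),(0,255,0)); draw(c,o,6,p,circ(.557,-.152,.064,.034),(0,255,0)); draw(c,o,6,p,sq(.557,-.152,.010,.058,-.4),(0,0,255)); draw(c,o,6,p,circ(.557,-.152,.045,.0305),(255,0,0))
    row.append(c)
cv2.imwrite("pics/ov2.png",np.hstack(row))
E
```

```text
(768, 768, 3)
```

View pics/ov1.png

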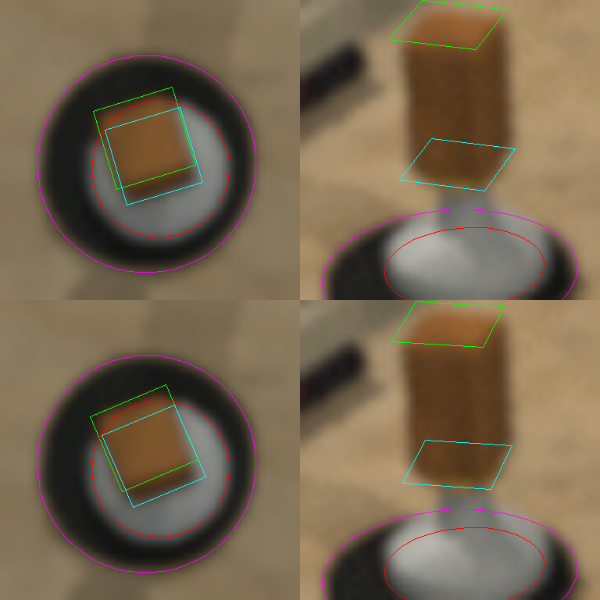

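View pics/ov2.png

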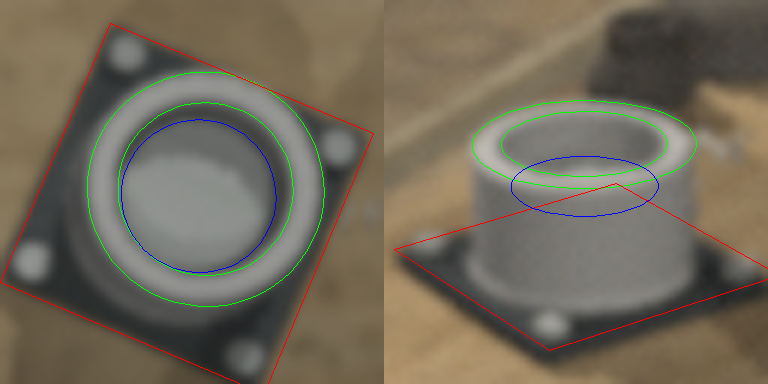

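```bash
python3 - <<'E'
from ov import *; import pickle
from scipy.spatial.transform import Rotation as Ro
from cell import arm
st=arm.read_state(); R=Ro.from_rotvec(st["tcp_rot"]).as_matrix(); print(R.round(3)); print("jaw yaw",np.degrees(np.arctan2(R[1,1],R[0,1])))
t,s=pickle.load(open("s0.pkl","rb"))
for z in(0,.1,.2,.3,.4): print(z,onplane(t,[[300,155],[300,128],[300,45]],z).round(3).tolist())
# foot & mat centre from top: ellipse of dark mat
p=t; uv=proj(p,[(.538,.096,.006)])[0].astype(int); print(uv)
g=p["pixels"].max(-1)[uv[1]-28:uv[1]+28,uv[0]-28:uv[0]+28]
wood=(p["pixels"][...,0].astype(int)-p["pixels"][...,2])[uv[1]-28:uv[1]+28,uv[0]-28:uv[0]+28]
m=(g<55).astype(np.uint8); cs,_=cv2.findContours(m,cv2.RETR_EXTERNAL,cv2.CHAIN_APPROX_NONE); c=max(cs,key=cv2.contourArea); h=cv2.convexHull(c)
e=cv2.fitEllipse(h); print(e); cc=np.array(e[0])+uv-28; print("mat",cc,onplane(p,[cc],.006))
E
```

```text
[[ 0.     0.378 -0.926]
 [-0.    -0.926 -0.378]
 [-1.     0.    -0.   ]]
jaw yaw -67.78432492437355
0 [[0.689, 0.089, 0.0], [0.757, 0.089, 0.0], [0.971, 0.091, 0.0]]
0.1 [[0.664, 0.083, 0.1], [0.727, 0.083, 0.1], [0.923, 0.085, 0.1]]
0.2 [[0.639, 0.076, 0.2], [0.697, 0.077, 0.2], [0.875, 0.078, 0.2]]
0.3 [[0.615, 0.07, 0.3], [0.666, 0.07, 0.3], [0.827, 0.072, 0.3]]
0.4 [[0.59, 0.063, 0.4], [0.636, 0.064, 0.4], [0.78, 0.065, 0.4]]
[296 214]
((28.135604858398438, 28.839900970458984), (32.37104797363281, 32.93974685668945), 31.654861450195312)
mat [296.13560486 214.83990097] [[0.5376898 0.0966073 0.006    ]]
```

```bash
python3 -m crank '[{"translation":[0.373,0.954,0],"turn":0,"fingers":1},{"translation":[0.373,0.954,0],"turn":0,"fingers":1},{"translation":[0.373,0.954,0],"turn":0,"fingers":1},{"translation":[0.373,0.954,0],"turn":0,"fingers":1},{"translation":[0.373,0.954,0],"turn":0,"fingers":1}]'
```

```text
time_s: 1.52
tcp_pos: [0.3022, -0.5049, 0.2564]
tcp_rot: [2.009, 0.394, -2.009]
wrist_force: [-0.4, -0.6, 0.2]
finger_gap: 0.999
```

```bash
python3 -m crank '[{"translation":[0.373,0.954,0],"turn":0,"fingers":1},{"translation":[0.373,0.954,0],"turn":0,"fingers":1},{"translation":[0.373,0.954,0],"turn":0,"fingers":1},{"translation":[0.373,0.954,0],"turn":0,"fingers":1},{"translation":[0.373,0.954,0],"turn":0,"fingers":1}]'; python3 -m crank '[{"translation":[0.373,0.954,0],"turn":0,"fingers":1},{"translation":[0.373,0.954,0],"turn":0,"fingers":1},{"translation":[0.373,0.954,0],"turn":0,"fingers":1},{"translation":[0.373,0.954,0],"turn":0,"fingers":1},{"translation":[0.373,0.954,0],"turn":0,"fingers":1}]'; python3 -m crank '[{"translation":[0.373,0.954,0],"turn":0,"fingers":1},{"translation":[0.373,0.954,0],"turn":0,"fingers":1},{"translation":[0.373,0.954,0],"turn":0,"fingers":1},{"translation":[0.373,0.954,0],"turn":0,"fingers":1},{"translation":[0.373,0.954,0],"turn":0,"fingers":1}]'
```

```text
time_s: 2.15
tcp_pos: [0.3488, -0.3856, 0.2565]
tcp_rot: [2.009, 0.394, -2.009]
wrist_force: [-1.4, 0.1, 0.6]
finger_gap: 1.001
time_s: 2.78
tcp_pos: [0.3955, -0.2664, 0.2565]
tcp_rot: [2.009, 0.394, -2.008]
wrist_force: [0.8, 0.1, 0.9]
finger_gap: 1.0
time_s: 3.4
tcp_pos: [0.4421, -0.1472, 0.2565]
tcp_rot: [2.009, 0.394, -2.008]
wrist_force: [-0.1, -0.2, 0.5]
finger_gap: 1.001
```

```bash
python3 -m crank '[{"translation":[0.373,0.954,0],"turn":0,"fingers":1},{"translation":[0.373,0.954,0],"turn":0,"fingers":1},{"translation":[0.373,0.954,0],"turn":0,"fingers":1},{"translation":[0.373,0.954,0],"turn":0,"fingers":1},{"translation":[0.373,0.954,0],"turn":0,"fingers":1}]'; python3 -m crank '[{"translation":[0.373,0.954,0],"turn":0,"fingers":1},{"translation":[0.373,0.954,0],"turn":0,"fingers":1},{"translation":[0.373,0.954,0],"turn":0,"fingers":1},{"translation":[0.373,0.954,0],"turn":0,"fingers":1},{"translation":[0.373,0.954,0],"turn":0,"fingers":1}]'; python3 -m crank '[{"translation":[0,0,0],"turn":0,"fingers":1}]'
```

```text
time_s: 4.03
tcp_pos: [0.4887, -0.0279, 0.2565]
tcp_rot: [2.009, 0.394, -2.008]
wrist_force: [0.4, -0.8, -0.5]
finger_gap: 1.003
time_s: 4.65
tcp_pos: [0.5353, 0.0912, 0.2564]
tcp_rot: [2.009, 0.394, -2.009]
wrist_force: [-0.0, 0.1, -1.0]
finger_gap: 1.001
time_s: 4.78
tcp_pos: [0.5353, 0.0927, 0.2565]
tcp_rot: [2.008, 0.399, -2.007]
wrist_force: [0.0, -0.5, -0.3]
finger_gap: 1.002
```

```bash
python3 -m crank '[{"translation":[0,0,-1],"turn":0,"fingers":1},{"translation":[0,0,-1],"turn":0,"fingers":1},{"translation":[0,0,-1],"turn":0,"fingers":1},{"translation":[0,0,-0.4],"turn":0,"fingers":1}]'; python3 - <<'E'
from ov import *; from cell import imaging,arm,nets
st=arm.read_state(); print(st["tcp_pos"])
s=imaging.camera("side"); t=imaging.camera("top"); r=[]
for p in(s,t):
    uv=proj(p,[st["tcp_pos"]])[0]; c,o=crop(p,uv+[0,10],40,7)
    tp=st["tcp_pos"]; draw(c,o,7,p,[tp,tp-[0,0,.15]],(0,255,0),False)
    r.append(c)
    T=cal(p)[2]
    for n in("tamper_grip","tamper"):
        for d in nets.pinpoint(n,p)[:1]: print(n,d["score"],(T[:3,:3].T@(np.array(d["location"])-T[:3,3])).round(4))
im=np.hstack(r); cv2.imwrite("pics/appr.png",cv2.resize(im,None,fx=.7,fy=.7))
E
```

```text
time_s: 5.28
tcp_pos: [0.5341, 0.0892, 0.1701]
tcp_rot: [2.007, 0.393, -2.012]
wrist_force: [-0.3, -0.4, 0.1]
finger_gap: 0.996
[0.53408874 0.08918996 0.17006354]
tamper_grip 0.8 [0.5371 0.0918 0.0775]
tamper 0.76 [0.534  0.0913 0.0058]
```

View pics/appr.png

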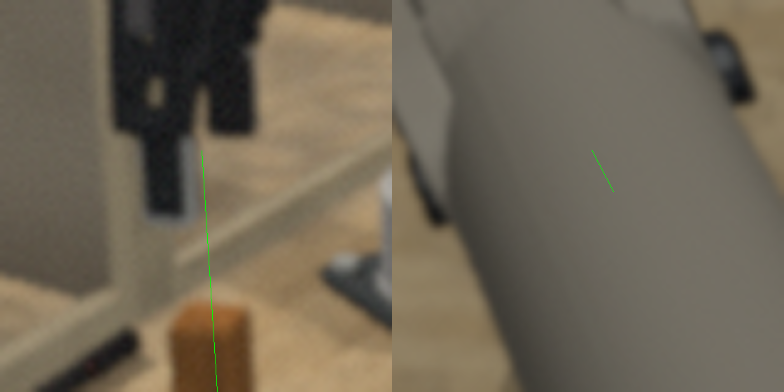

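```bash
python3 -m crank '[{"translation":[0,0,-1],"turn":0,"fingers":1},{"translation":[0,0,-1],"turn":0,"fingers":1},{"translation":[0,0,-1],"turn":0,"fingers":1},{"translation":[0,0,-0.4],"turn":0,"fingers":1},{"translation":[0,0,0],"turn":0,"fingers":1}]'; python3 - <<'E'
from ov import *; from cell import imaging,arm,nets
st=arm.read_state(); print(st["tcp_pos"],st["tcp_rot"],st["wrist_force"])
s=imaging.camera("side")
p=s; uv=proj(p,[st["tcp_pos"]])[0]; c,o=crop(p,uv+[0,5],36,8); cv2.imwrite("pics/g1.png",c)
E
```

```text
time_s: 6.2
tcp_pos: [0.5351, 0.0907, 0.0865]
tcp_rot: [2.009, 0.395, -2.009]
wrist_force: [0.6, 0.1, 0.3]
finger_gap: 0.997
[0.53511587 0.09067832 0.08647308] [ 2.00867284  0.39452156 -2.00898046] [0.5918347  0.10274547 0.32757635]
```

View pics/g1.png

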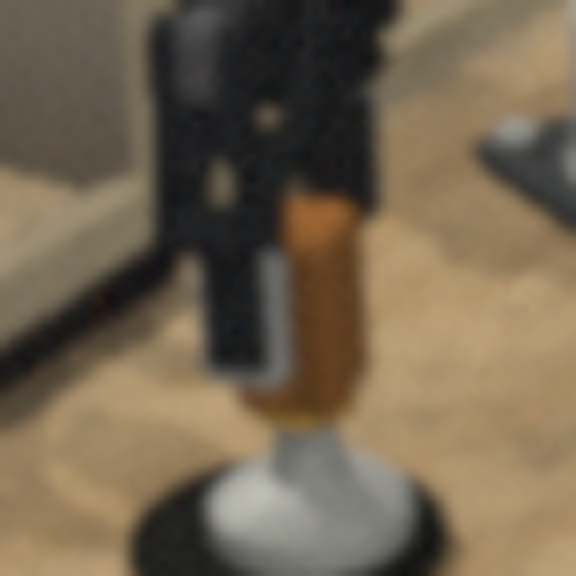

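The near finger sits on the handle's left side (column ~250, tip row ~380), with the handle at columns 245–365. I'll raise the gripper 5 mm for clearance over the pot rim, then close.

```bash
python3 -m crank '[{"translation":[0,0,0.2],"turn":0,"fingers":1},{"translation":[0,0,0],"turn":0,"fingers":-1},{"translation":[0,0,0],"turn":0,"fingers":-1},{"translation":[0,0,0],"turn":0,"fingers":-1},{"translation":[0,0,0],"turn":0,"fingers":-1}]'; python3 -m crank '[{"translation":[0,0,0],"turn":0,"fingers":-1},{"translation":[0,0,0],"turn":0,"fingers":-1},{"translation":[0,0,0],"turn":0,"fingers":-1}]';  python3 - <<'E'
from ov import *; from cell import imaging,arm,nets
st=arm.read_state(); print(st["tcp_pos"],st["tcp_rot"],st["wrist_force"],st["ft_torque"])
s=imaging.camera("side")
p=s; uv=proj(p,[st["tcp_pos"]])[0]; c,o=crop(p,uv+[0,5],36,8); cv2.imwrite("pics/g2.png",c)
E
```

```text
time_s: 6.88
tcp_pos: [0.535, 0.091, 0.0916]
tcp_rot: [2.009, 0.395, -2.009]
wrist_force: [-1.4, 0.9, 2.9]
finger_gap: 0.345
time_s: 7.25
tcp_pos: [0.535, 0.091, 0.0915]
tcp_rot: [2.009, 0.395, -2.009]
wrist_force: [-2.0, 0.8, 5.6]
finger_gap: 0.351
[0.53503367 0.09096677 0.09153344] [ 2.00909938  0.39495383 -2.00861473] [-1.96385794  0.84379677  5.60328696] [0.28327076 0.39702218 0.04562644]
```

View pics/g2.png

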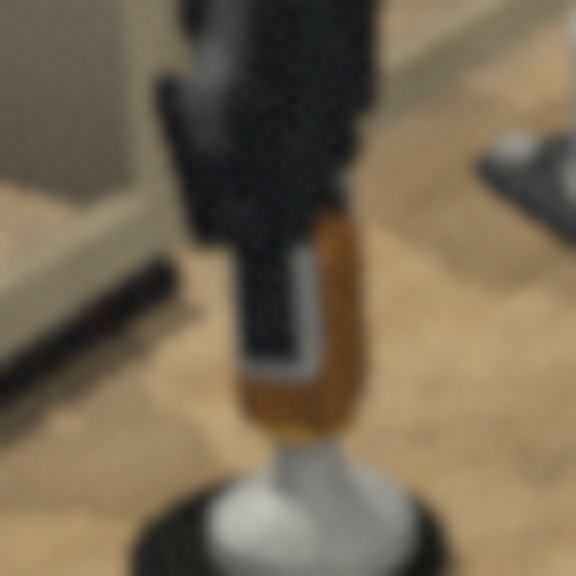

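Gripped: the gap is about 30 mm, and the fingertip is near row 380, well above the handle bottom at row 435. Next is the lift.

```bash
python3 -m crank '[{"translation":[0,0,0.4],"turn":0,"fingers":-1},{"translation":[0,0,0.8],"turn":0,"fingers":-1},{"translation":[0,0,0.8],"turn":0,"fingers":-1},{"translation":[0,0,0.8],"turn":0,"fingers":-1},{"translation":[0,0,0.8],"turn":0,"fingers":-1}]';python3 -m crank '[{"translation":[0,0,0.4],"turn":0,"fingers":-1},{"translation":[0,0,0],"turn":0,"fingers":-1},{"translation":[0,0,0],"turn":0,"fingers":-1},{"translation":[0,0,0],"turn":0,"fingers":-1}]';  python3 - <<'E'
from ov import *; from cell import imaging,arm,nets
st=arm.read_state(); print(st["tcp_pos"],st["tcp_rot"],st["wrist_force"],st["ft_torque"])
s=imaging.camera("side");tp=st["tcp_pos"]
p=s; uv=proj(p,[tp])[0]; c,o=crop(p,uv+[0,15],36,8)
draw(c,o,8,p,[tp,tp-[0,0,.0855]],(0,255,0),False); draw(c,o,8,p,circ(tp[0],tp[1],tp[2]-.0855,.027),(0,0,255)); 
for z in(.0455,-.0065): draw(c,o,8,p,sq(tp[0],tp[1],tp[2]-z,.015,np.radians(22)),(255,255,0))
cv2.imwrite("pics/l1.png",c)
T=cal(p)[2]
for n in("tamper_grip","tamper"):
    for d in nets.pinpoint(n,p)[:1]: print(n,d["score"],(T[:3,:3].T@(np.array(d["location"])-T[:3,3])).round(4))
E
```

```text
time_s: 7.92
tcp_pos: [0.5345, 0.09, 0.1818]
tcp_rot: [2.008, 0.394, -2.01]
wrist_force: [-0.1, -0.2, -3.5]
finger_gap: 0.343
time_s: 8.43
tcp_pos: [0.5345, 0.0905, 0.1904]
tcp_rot: [2.007, 0.395, -2.01]
wrist_force: [0.2, 0.4, -2.9]
finger_gap: 0.35
[0.53450584 0.09048892 0.19044579] [ 2.0072311   0.39461946 -2.01042926] [ 0.21867791  0.37431216 -2.88902948] [ 0.02956427 -0.00950909  0.01249499]
tamper_grip 0.72 [0.5372 0.0885 0.1745]
tamper 0.93 [0.5337 0.0916 0.1058]
```

View pics/l1.png

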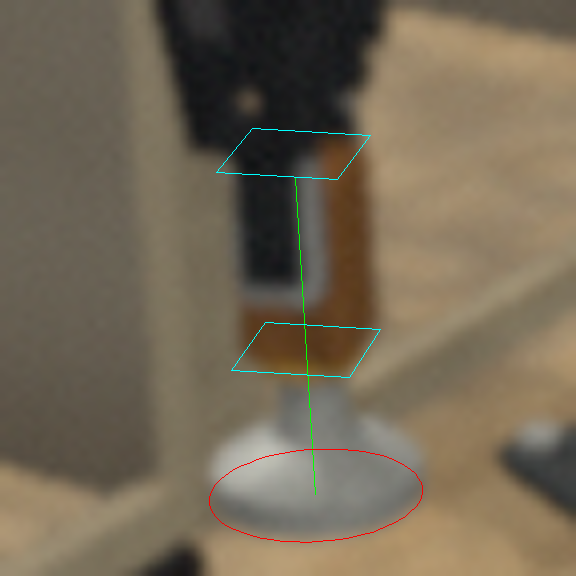

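The foot overlay agrees with a foot centred directly below the TCP (foot columns 210–425, rows 450–540). Moving over the pot.

```bash
python3 -m crank '[{"translation":[0.075,-0.808,0],"turn":0,"fingers":-1},{"translation":[0.075,-0.808,0],"turn":0,"fingers":-1},{"translation":[0.075,-0.808,0],"turn":0,"fingers":-1},{"translation":[0.075,-0.808,0],"turn":0,"fingers":-1},{"translation":[0.075,-0.808,0],"turn":0,"fingers":-1}]';python3 -m crank '[{"translation":[0.075,-0.808,0],"turn":0,"fingers":-1},{"translation":[0.075,-0.808,0],"turn":0,"fingers":-1},{"translation":[0.075,-0.808,0],"turn":0,"fingers":-1},{"translation":[0.075,-0.808,0],"turn":0,"fingers":-1},{"translation":[0.075,-0.808,0],"turn":0,"fingers":-1}]';python3 -m crank '[{"translation":[0.075,-0.808,0],"turn":0,"fingers":-1},{"translation":[0.075,-0.808,0],"turn":0,"fingers":-1},{"translation":[0,0,0],"turn":0,"fingers":-1},{"translation":[0,0,0],"turn":0,"fingers":-1},{"translation":[0,0,0],"turn":0,"fingers":-1}]';  cat > look.py <<'E'
import sys
from ov import *; from cell import imaging,arm,nets
st=arm.read_state(); print(st["tcp_pos"],st["tcp_rot"],st["wrist_force"],st["ft_torque"])
s=imaging.camera("side");tp=st["tcp_pos"]
p=s; uv=proj(p,[tp])[0]; c,o=crop(p,uv+[0,22],42,7)
draw(c,o,7,p,[tp,tp-[0,0,.0855]],(0,255,0),False); draw(c,o,7,p,circ(tp[0],tp[1],tp[2]-.0855,.027),(0,0,255)); 
draw(c,o,7,p,circ(.557,-.152,.064,.046),(255,255,0)); draw(c,o,7,p,circ(.557,-.152,.064,.034),(255,255,0))
cv2.imwrite(f"pics/{sys.argv[1]}.png",c)
T=cal(p)[2]
for n in("tamper_grip","tamper","pot"):
    for d in nets.pinpoint(n,p)[:1]: print(n,d["score"],(T[:3,:3].T@(np.array(d["location"])-T[:3,3])).round(4))
E
python3 look.py p1
```

```text
time_s: 9.2
tcp_pos: [0.5444, -0.011, 0.1911]
tcp_rot: [2.009, 0.395, -2.009]
wrist_force: [0.6, 0.2, -2.8]
finger_gap: 0.345
time_s: 9.82
tcp_pos: [0.5538, -0.1121, 0.1911]
tcp_rot: [2.009, 0.395, -2.009]
wrist_force: [-0.3, 0.4, -3.0]
finger_gap: 0.346
time_s: 10.45
tcp_pos: [0.5576, -0.1507, 0.1913]
tcp_rot: [2.008, 0.396, -2.008]
wrist_force: [-0.2, -0.7, -3.8]
finger_gap: 0.345
[ 0.55757483 -0.15068495  0.19131229] [ 2.00831371  0.39649092 -2.00808013] [-0.18319908 -0.74692477 -3.76782929] [-0.00229461 -0.0095971  -0.01912074]
tamper 0.93 [ 0.5573 -0.1499  0.1055]
pot 0.65 [ 0.5576 -0.1555  0.002 ]
```

View pics/p1.png

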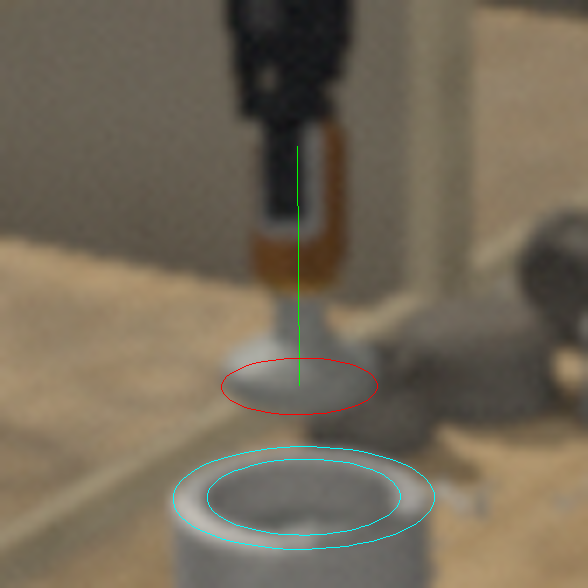

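```bash
python3 -m crank '[{"translation":[0,0,-0.4],"turn":0,"fingers":-1},{"translation":[0,0,-0.4],"turn":0,"fingers":-1},{"translation":[0,0,-0.4],"turn":0,"fingers":-1},{"translation":[0,0,-0.4],"turn":0,"fingers":-1},{"translation":[0,0,-0.2],"turn":0,"fingers":-1}]'; python3 -m crank '[{"translation":[0,0,0],"turn":0,"fingers":-1},{"translation":[0,0,0],"turn":0,"fingers":-1}]'; python3 look.py p2
```

```text
time_s: 11.28
tcp_pos: [0.5571, -0.1517, 0.1453]
tcp_rot: [2.008, 0.395, -2.01]
wrist_force: [0.5, 1.0, -3.8]
finger_gap: 0.35
time_s: 11.52
tcp_pos: [0.5578, -0.1518, 0.1466]
tcp_rot: [2.009, 0.394, -2.008]
wrist_force: [-0.4, -0.7, -2.2]
finger_gap: 0.347
[ 0.55781646 -0.15181096  0.14661572] [ 2.00944751  0.39419984 -2.00819312] [-0.44616183 -0.65215961 -2.19477445] [-0.03770256  0.00732241 -0.00666617]
tamper 0.97 [ 0.5574 -0.1489  0.0607]
pot 0.78 [ 0.561  -0.1538  0.0016]
```

View pics/p2.png

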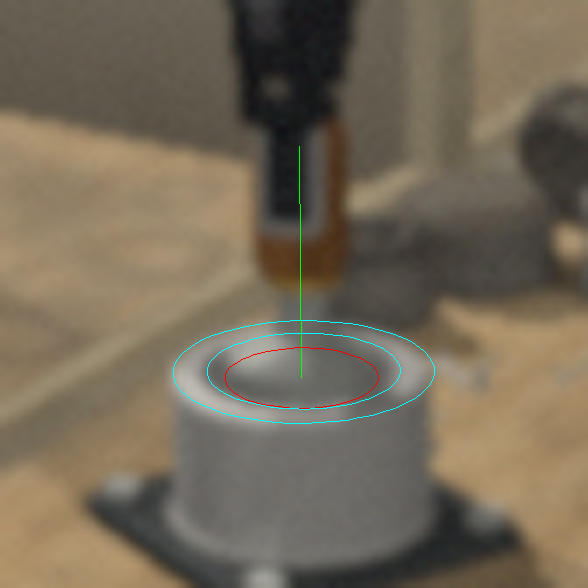

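```bash
python3 -m crank '[{"translation":[0,0,-0.06],"turn":0,"fingers":-1},{"translation":[0,0,-0.06],"turn":0,"fingers":-1},{"translation":[0,0,-0.06],"turn":0,"fingers":-1},{"translation":[0,0,-0.06],"turn":0,"fingers":-1}]'
```

```text
time_s: 12.22
tcp_pos: [0.5575, -0.1518, 0.1401]
tcp_rot: [2.009, 0.395, -2.009]
wrist_force: [0.1, 0.2, -2.9]
finger_gap: 0.349
```

```bash
python3 -m crank '[{"translation":[0,0,-0.04],"turn":0,"fingers":-1},{"translation":[0,0,-0.04],"turn":0,"fingers":-1},{"translation":[0,0,-0.04],"turn":0,"fingers":-1}]'
```

```text
time_s: 12.6
tcp_pos: [0.5575, -0.1518, 0.1372]
tcp_rot: [2.009, 0.394, -2.009]
wrist_force: [0.6, -0.4, -2.9]
finger_gap: 0.344
```

```bash
for i in 1; do python3 -m crank '[{"translation":[0,0,-0.04],"turn":0,"fingers":-1},{"translation":[0,0,-0.04],"turn":0,"fingers":-1},{"translation":[0,0,-0.04],"turn":0,"fingers":-1}]'; done
```

```text
time_s: 12.98
tcp_pos: [0.5575, -0.1518, 0.1343]
tcp_rot: [2.009, 0.394, -2.009]
wrist_force: [0.9, 1.0, -3.3]
finger_gap: 0.35
```

```bash
python3 -m crank '[{"translation":[0,0,-0.04],"turn":0,"fingers":-1},{"translation":[0,0,-0.04],"turn":0,"fingers":-1},{"translation":[0,0,-0.04],"turn":0,"fingers":-1}]'
```

```text
time_s: 13.35
tcp_pos: [0.5575, -0.1518, 0.1313]
tcp_rot: [2.009, 0.394, -2.009]
wrist_force: [-0.3, 0.8, -1.9]
finger_gap: 0.344
```

```bash
python3 -m crank '[{"translation":[0,0,-0.04],"turn":0,"fingers":-1},{"translation":[0,0,-0.04],"turn":0,"fingers":-1},{"translation":[0,0,-0.04],"turn":0,"fingers":-1}]'
```

```text
time_s: 13.72
tcp_pos: [0.5577, -0.1517, 0.1288]
tcp_rot: [2.009, 0.394, -2.008]
wrist_force: [-2.2, 0.3, 3.9]
finger_gap: 0.348
```

Contact at TCP z≈0.130, with the wrist force up about 7 N. Continuing down gently.

```bash
python3 -m crank '[{"translation":[0,0,-0.04],"turn":0,"fingers":-1},{"translation":[0,0,-0.04],"turn":0,"fingers":-1},{"translation":[0,0,-0.04],"turn":0,"fingers":-1}]'
```

```text
time_s: 14.1
tcp_pos: [0.5577, -0.1518, 0.1254]
tcp_rot: [2.009, 0.394, -2.008]
wrist_force: [-1.6, 1.0, 4.8]
finger_gap: 0.348
```

```bash
python3 -m crank '[{"translation":[0,0,-0.04],"turn":0,"fingers":-1},{"translation":[0,0,-0.04],"turn":0,"fingers":-1},{"translation":[0,0,-0.04],"turn":0,"fingers":-1}]'
```

```text
time_s: 14.48
tcp_pos: [0.5577, -0.1518, 0.1223]
tcp_rot: [2.009, 0.394, -2.009]
wrist_force: [-1.8, -0.1, 5.8]
finger_gap: 0.346
```

```bash
python3 -m crank '[{"translation":[0,0,-0.04],"turn":0,"fingers":-1},{"translation":[0,0,-0.04],"turn":0,"fingers":-1}]'
```

```text
time_s: 14.72
tcp_pos: [0.5577, -0.1517, 0.1203]
tcp_rot: [2.009, 0.394, -2.008]
wrist_force: [-1.4, 1.0, 5.6]
finger_gap: 0.348
```

```bash
python3 -m crank '[{"translation":[0,0,-0.02],"turn":0,"fingers":-1},{"translation":[0,0,-0.02],"turn":0,"fingers":-1}]'
```

```text
time_s: 14.98
tcp_pos: [0.5577, -0.1518, 0.1194]
tcp_rot: [2.009, 0.394, -2.009]
wrist_force: [-0.7, 0.6, 5.7]
finger_gap: 0.349
```

```bash
python3 -m crank '[{"translation":[0,0,-0.02],"turn":0,"fingers":-1},{"translation":[0,0,-0.02],"turn":0,"fingers":-1}]'
```

```text
time_s: 15.22
tcp_pos: [0.5577, -0.1518, 0.1185]
tcp_rot: [2.009, 0.394, -2.008]
wrist_force: [-2.6, 0.8, 9.4]
finger_gap: 0.347
```

```bash
python3 -m crank '[{"translation":[0,0,-0.02],"turn":0,"fingers":-1},{"translation":[0,0,-0.01],"turn":0,"fingers":-1}]'
```

```text
time_s: 15.48
tcp_pos: [0.5579, -0.1517, 0.1184]
tcp_rot: [2.009, 0.394, -2.008]
wrist_force: [-4.0, 1.5, 12.4]
finger_gap: 0.35
```

```bash
python3 -m crank '[{"translation":[0,0,-0.012],"turn":0,"fingers":-1},{"translation":[0,0,0],"turn":0,"fingers":-1}]'
```

```text
time_s: 15.72
tcp_pos: [0.5579, -0.1517, 0.1183]
tcp_rot: [2.009, 0.394, -2.008]
wrist_force: [-4.0, 1.5, 13.6]
finger_gap: 0.346
```

```bash
python3 - <<'E'
from cell import arm
for i in range(3):
    s=arm.read_state(); print(s["time_s"],s["wrist_force"],s["tcp_pos"],s["ft_torque"])
E
```

```text
15.725 [-4.00404884  1.49283542 13.5948593 ] [ 0.55788521 -0.15171079  0.11834631] [0.44147197 1.11171315 0.04709866]
15.725 [-4.00404884  1.49283542 13.5948593 ] [ 0.55788521 -0.15171079  0.11834631] [0.44147197 1.11171315 0.04709866]
15.725 [-4.00404884  1.49283542 13.5948593 ] [ 0.55788521 -0.15171079  0.11834631] [0.44147197 1.11171315 0.04709866]
```

```bash
python3 -m crank '[{"translation":[0,0,-0.015],"turn":0,"fingers":-1},{"translation":[0,0,-0.013],"turn":0,"fingers":-1}]'
```

```text
time_s: 15.98
tcp_pos: [0.5581, -0.1517, 0.1182]
tcp_rot: [2.01, 0.394, -2.008]
wrist_force: [-6.1, 1.6, 20.1]
finger_gap: 0.346
```

```bash
python3 -m crank '[{"translation":[0,0,0],"turn":0,"fingers":-1},{"translation":[0,0,0],"turn":0,"fingers":-1},{"translation":[0,0,0],"turn":0,"fingers":-1},{"translation":[0,0,0],"turn":0,"fingers":-1}]'; python3 look.py p3
```

```text
time_s: 16.48
tcp_pos: [0.558, -0.1517, 0.1182]
tcp_rot: [2.01, 0.394, -2.008]
wrist_force: [-5.3, 2.2, 17.5]
finger_gap: 0.345
[ 0.55801984 -0.15169342  0.11821364] [ 2.00957981  0.39371686 -2.00773236] [-5.28201378  2.15627629 17.53254472] [0.50820201 1.5057106  0.00342348]
tamper_grip 0.5 [ 0.5615 -0.1539  0.0993]
tamper 0.65 [ 0.5577 -0.1519  0.0324]
pot 0.58 [ 5.605e-01 -1.566e-01 -5.000e-04]
```

View pics/p3.png

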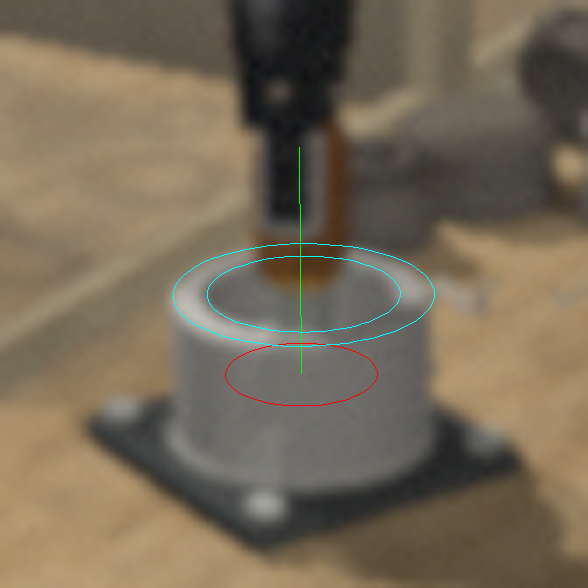

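The tamper sits centrally in the bore and upright (handle axis at about column 301, rows 150–290), with about 20.6 N net of its weight. Holding for the rest of the second, then easing off straight up.

```bash
python3 -m crank '[{"translation":[0,0,0],"turn":0,"fingers":-1},{"translation":[0,0,0],"turn":0,"fingers":-1},{"translation":[0,0,0],"turn":0,"fingers":-1},{"translation":[0,0,0],"turn":0,"fingers":-1},{"translation":[0,0,0],"turn":0,"fingers":-1}]'; python3 -m crank '[{"translation":[0,0,0.08],"turn":0,"fingers":-1},{"translation":[0,0,0.1],"turn":0,"fingers":-1},{"translation":[0,0,0.2],"turn":0,"fingers":-1},{"translation":[0,0,0.4],"turn":0,"fingers":-1},{"translation":[0,0,0.6],"turn":0,"fingers":-1}]'; python3 -m crank '[{"translation":[0,0,0.8],"turn":0,"fingers":-1},{"translation":[0,0,0.8],"turn":0,"fingers":-1},{"translation":[0,0,0.4],"turn":0,"fingers":-1},{"translation":[0,0,0],"turn":0,"fingers":-1},{"translation":[0,0,0],"turn":0,"fingers":-1}]';python3 look.py p4
```

```text
time_s: 17.3
tcp_pos: [0.558, -0.1517, 0.1182]
tcp_rot: [2.01, 0.394, -2.008]
wrist_force: [-6.1, 2.1, 17.7]
finger_gap: 0.346
time_s: 17.92
tcp_pos: [0.5573, -0.1518, 0.1515]
tcp_rot: [2.008, 0.395, -2.01]
wrist_force: [0.1, -0.1, -3.6]
finger_gap: 0.345
time_s: 18.55
tcp_pos: [0.557, -0.1517, 0.2004]
tcp_rot: [2.008, 0.395, -2.01]
wrist_force: [0.3, 0.2, -4.2]
finger_gap: 0.35
[ 0.55700301 -0.15174195  0.20041752] [ 2.0079135   0.39494617 -2.01013811] [ 0.34736862  0.20930622 -4.156554  ] [-0.02099254  0.03894115 -0.02097461]
tamper_grip 0.97 [ 0.5628 -0.1531  0.1858]
tamper 0.9 [ 0.5568 -0.1528  0.1153]
pot 0.57 [ 0.5613 -0.1573  0.0021]
```

View pics/p4.png

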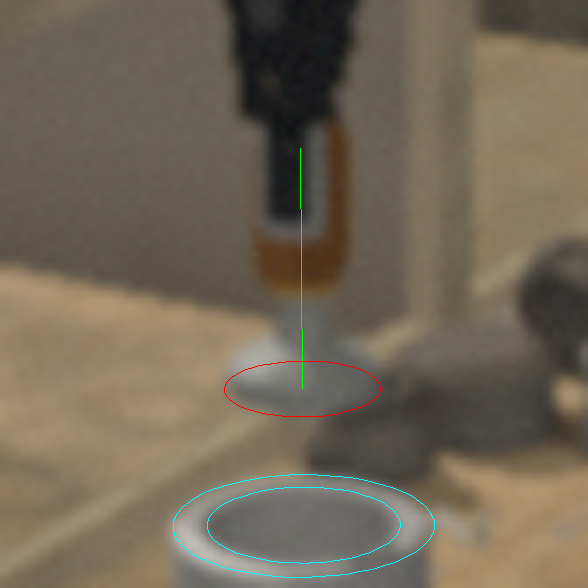

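The tamper came away cleanly and still hangs upright. Going back over the mat.

```bash
python3 -m crank '[{"translation":[-0.067,0.822,0],"turn":0,"fingers":-1},{"translation":[-0.067,0.822,0],"turn":0,"fingers":-1},{"translation":[-0.067,0.822,0],"turn":0,"fingers":-1},{"translation":[-0.067,0.822,0],"turn":0,"fingers":-1},{"translation":[-0.067,0.822,0],"turn":0,"fingers":-1}]';python3 -m crank '[{"translation":[-0.067,0.822,0],"turn":0,"fingers":-1},{"translation":[-0.067,0.822,0],"turn":0,"fingers":-1},{"translation":[-0.067,0.822,0],"turn":0,"fingers":-1},{"translation":[-0.067,0.822,0],"turn":0,"fingers":-1},{"translation":[-0.067,0.822,0],"turn":0,"fingers":-1}]';python3 -m crank '[{"translation":[-0.067,0.822,0],"turn":0,"fingers":-1},{"translation":[-0.067,0.822,0],"turn":0,"fingers":-1},{"translation":[0,0,0],"turn":0,"fingers":-1},{"translation":[0,0,0],"turn":0,"fingers":-1}]';  python3 - <<'E'
from ov import *; from cell import imaging,arm; import pickle
st=arm.read_state(); print(st["tcp_pos"],st["wrist_force"])
t=imaging.camera("top"); s=imaging.camera("side"); t0,s0=pickle.load(open("s0.pkl","rb"))
pickle.dump((t,s),open("s1.pkl","wb"))
a=[plane(q,.064,.557,-.152,.05,.00025)[:,:,::-1] for q in(t0,t)]; cv2.imwrite("pics/plate.png",np.hstack(a))
tp=st["tcp_pos"]; c,o=crop(s,proj(s,[tp])[0]+[0,25],40,8)
draw(c,o,8,s,circ(.5377,.0966,.006,.043),(255,0,255)); draw(c,o,8,s,circ(tp[0],tp[1],tp[2]-.0855,.027),(0,0,255)); cv2.imwrite("pics/m1.png",cv2.resize(c,(600,600)))
E
```

```text
time_s: 19.38
tcp_pos: [0.5487, -0.0463, 0.2011]
tcp_rot: [2.008, 0.397, -2.008]
wrist_force: [0.8, 0.6, -3.2]
finger_gap: 0.348
time_s: 20.0
tcp_pos: [0.54, 0.0563, 0.2012]
tcp_rot: [2.008, 0.397, -2.008]
wrist_force: [-0.9, 0.2, -2.6]
finger_gap: 0.35
time_s: 20.5
tcp_pos: [0.5371, 0.0949, 0.201]
tcp_rot: [2.008, 0.395, -2.009]
wrist_force: [-0.7, 0.0, -3.1]
finger_gap: 0.349
[0.53707423 0.09487724 0.20101315] [-0.69064156  0.0288618  -3.08279426]
```

View pics/plate.png

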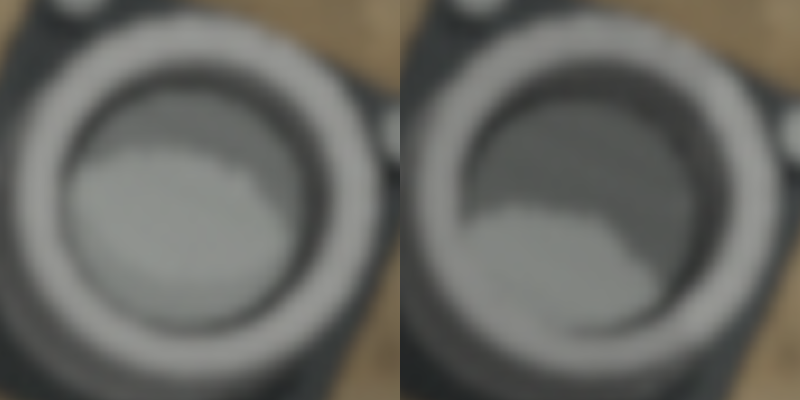

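View pics/m1.png

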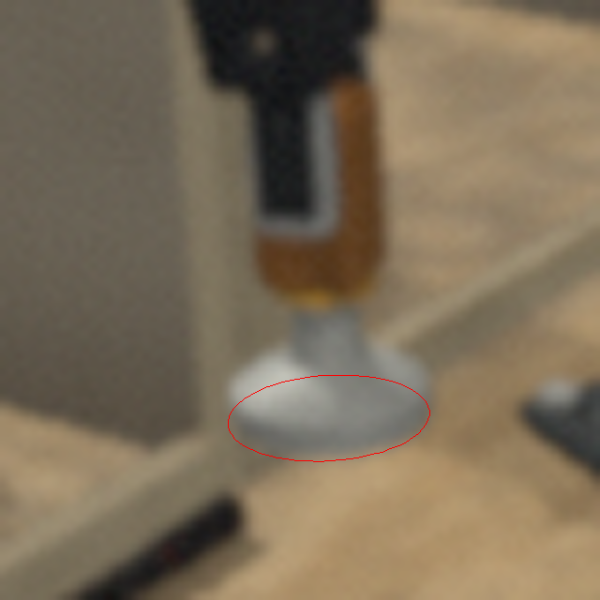

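The plate now sits clearly deeper: in the right-hand picture its shaded disc runs from about row 95 to 335, with a thicker bore wall showing above it. The foot is straight under the gripper, and I'm lowering it onto the mat.

```bash
python3 -m crank '[{"translation":[0,0,-0.9],"turn":0,"fingers":-1},{"translation":[0,0,-1],"turn":0,"fingers":-1},{"translation":[0,0,-1],"turn":0,"fingers":-1},{"translation":[0,0,-0.8],"turn":0,"fingers":-1},{"translation":[0,0,-0.3],"turn":0,"fingers":-1}]'; python3 -m crank '[{"translation":[0,0,-0.16],"turn":0,"fingers":-1},{"translation":[0,0,-0.04],"turn":0,"fingers":-1},{"translation":[0,0,-0.04],"turn":0,"fingers":-1}]'
```

```text
time_s: 21.22
tcp_pos: [0.5368, 0.0938, 0.0999]
tcp_rot: [2.007, 0.393, -2.012]
wrist_force: [-0.6, 0.3, -3.3]
finger_gap: 0.346
time_s: 21.6
tcp_pos: [0.5379, 0.0949, 0.0957]
tcp_rot: [2.01, 0.394, -2.008]
wrist_force: [-0.2, 0.3, -4.6]
finger_gap: 0.351
```

```bash
python3 -m crank '[{"translation":[0,0,-0.03],"turn":0,"fingers":-1},{"translation":[0,0,-0.03],"turn":0,"fingers":-1}]'
```

```text
time_s: 21.85
tcp_pos: [0.5375, 0.0949, 0.0938]
tcp_rot: [2.009, 0.394, -2.008]
wrist_force: [-0.1, -0.8, -2.7]
finger_gap: 0.351
```

```bash
python3 -m crank '[{"translation":[0,0,-0.03],"turn":0,"fingers":-1},{"translation":[0,0,-0.03],"turn":0,"fingers":-1}]'
```

```text
time_s: 22.1
tcp_pos: [0.5374, 0.0948, 0.092]
tcp_rot: [2.009, 0.394, -2.009]
wrist_force: [-0.3, -0.2, -3.1]
finger_gap: 0.344
```

```bash
python3 -m crank '[{"translation":[0,0,-0.02],"turn":0,"fingers":-1},{"translation":[0,0,-0.01],"turn":0,"fingers":-1}]'
```

```text
time_s: 22.35
tcp_pos: [0.5375, 0.0949, 0.0916]
tcp_rot: [2.009, 0.394, -2.009]
wrist_force: [-1.5, -0.1, 1.8]
finger_gap: 0.348
```

Down on the mat at the original height. Releasing and backing off.

```bash
python3 -m crank '[{"translation":[0,0,0],"turn":0,"fingers":-0.2},{"translation":[0,0,0],"turn":0,"fingers":0},{"translation":[0,0,0],"turn":0,"fingers":0.5},{"translation":[0,0,0],"turn":0,"fingers":1},{"translation":[0,0,0],"turn":0,"fingers":1}]'; python3 -m crank '[{"translation":[0,0,0],"turn":0,"fingers":1},{"translation":[0,0,0.3],"turn":0,"fingers":1},{"translation":[0,0,0.6],"turn":0,"fingers":1},{"translation":[0,0,1],"turn":0,"fingers":1},{"translation":[0,0,1],"turn":0,"fingers":1}]'; python3 -m crank '[{"translation":[0,0,1],"turn":0,"fingers":1},{"translation":[0,0,1],"turn":0,"fingers":1},{"translation":[0,0.9,0],"turn":0,"fingers":1},{"translation":[0,0.9,0],"turn":0,"fingers":1},{"translation":[0,0.9,0],"turn":0,"fingers":1}]'; python3 -m crank '[{"translation":[0,0.9,0],"turn":0,"fingers":1},{"translation":[0,0.9,0],"turn":0,"fingers":1},{"translation":[0,0.9,0],"turn":0,"fingers":1},{"translation":[0,0.9,0],"turn":0,"fingers":1},{"translation":[0,0,0],"turn":0,"fingers":1}]'
cat > fin.py <<'E'
from ov import *; from cell import imaging,arm,nets; import pickle
st=arm.read_state(); print(st["time_s"],st["tcp_pos"],st["wrist_force"])
t=imaging.camera("top"); s=imaging.camera("side"); pickle.dump((t,s),open("s2.pkl","wb"))
r=[]
for p in(t,s):
    c,o=crop(p,proj(p,[(.537,.095,.05)])[0],26,14)
    draw(c,o,14,p,circ(.5377,.0966,.006,.043),(255,0,255))
    draw(c,o,14,p,circ(.537,.095,.006,.027),(0,0,255)); r.append(c)
    draw(c,o,14,p,sq(.537,.095,.098,.015,np.radians(22)),(0,255,0))
    T=cal(p)[2]
    for n in("tamper_grip","tamper","mat","coupling","junction_box","nipple"):
        for d in nets.pinpoint(n,p)[:1]: print(n,round(d["score"],2),(T[:3,:3].T@(np.array(d["location"])-T[:3,3])).round(4))
cv2.imwrite("pics/end.png",cv2.resize(np.hstack(r),(800,400)))
t0,s0=pickle.load(open("s0.pkl","rb"))
a=[]
for q,z,dz in((t0,.0445,0),(t,.0327,0)):
    c,o=crop(q,proj(q,[(.557,-.152,.05)])[0],24,16); c2=c.copy()
    draw(c2,o,16,q,circ(.557,-.152,z,.0305),(0,255,0)); a.append(c2)
cv2.imwrite("pics/plate2.png",cv2.resize(np.hstack(a),(800,400)))
E
python3 fin.py
```

```text
time_s: 22.98
tcp_pos: [0.5374, 0.0948, 0.0913]
tcp_rot: [2.009, 0.394, -2.009]
wrist_force: [-0.4, 0.2, 0.8]
finger_gap: 0.998
time_s: 23.6
tcp_pos: [0.5376, 0.0949, 0.1656]
tcp_rot: [2.01, 0.395, -2.008]
wrist_force: [0.0, -0.5, -0.0]
finger_gap: 1.002
time_s: 24.22
tcp_pos: [0.5376, 0.163, 0.2152]
tcp_rot: [2.011, 0.394, -2.007]
wrist_force: [-0.4, 0.6, 0.2]
finger_gap: 1.003
time_s: 24.85
tcp_pos: [0.537, 0.2544, 0.215]
tcp_rot: [2.009, 0.399, -2.006]
wrist_force: [-0.1, -0.2, 0.8]
finger_gap: 1.002
24.85 [0.53695885 0.25444913 0.21499708] [-0.09900189 -0.16723678  0.84505584]
tamper_grip 0.83 [0.5343 0.0962 0.0777]
tamper 0.89 [0.5355 0.099  0.0065]
mat 0.95 [ 0.5371  0.0985 -0.0008]
coupling 0.47 [ 3.742e-01 -3.600e-03 -1.000e-04]
junction_box 0.53 [ 0.5401  0.0992 -0.0014]
nipple 0.96 [ 0.466  -0.3583  0.0026]
tamper_grip 0.9 [0.5382 0.0936 0.0755]
tamper 0.75 [0.5367 0.095  0.0094]
mat 0.94 [0.5361 0.0947 0.0028]
junction_box 0.86 [ 0.503   0.3858 -0.0021]
nipple 0.97 [ 0.4609 -0.362   0.0007]
```

View pics/end.png

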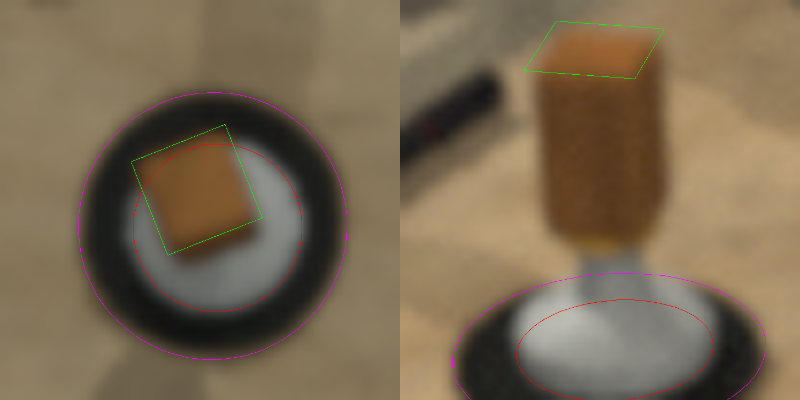

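View pics/plate2.png

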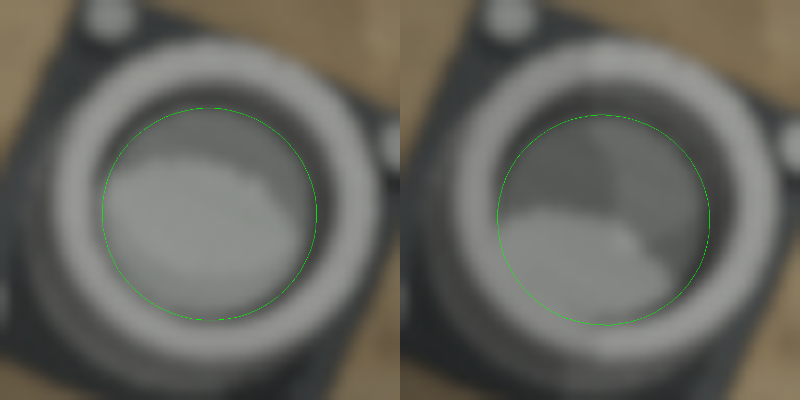

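```bash
python3 -c "
from cell import workorder,arm
print(arm.read_state()['dq'].round(4)); print(workorder.finish_job())"
```

```text
[-0.0029  0.     -0.0014 -0.0032 -0.0006  0.0005 -0.0017]
the job is handed in; nothing more can be done
None
```

I handed the job in at about 25 s; it reports no verdict. I pressed the plate home with the tamper and set the tamper back on its mat, and nothing in my checks points to a failure.

- **Pressing:** The foot met the plate at about 44 mm above the bench. The plate went down about 11.6 mm to a hard stop, with its top at about 33 mm. I held about 20.5 N there, net of the tamper's weight, for just over 1 s. The highest reading was about 23 N plus 6 N sideways.
- **Tamper:** It stands upright near the mat's centre in both views. My placing was about 2 mm off, and the networks put it within 4 mm. The gripper is clear and the wrist force is back to about zero.
- **Plate:** Its outline in the top view fits a circle at the home height. I could not measure its tilt directly. That it is level rests on the flat foot having been pressed there, with the load within about 2 mm of centre.
- **Bystanders:** All three were found within 5 mm of where they started, which is within the networks' error.
- **Checks that disagreed:**
  - The network put the pot up to 5 mm further out in y, seen from the side, than my rim fit did. I trusted the fit because the foot looked centred in the bore.
  - In the last top picture, the network's junction-box report fell on the mat. That was a false detection, since the side view shows the box unmoved.

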